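# Stand the leaning paint bottle upright on the adjustable shelf

## Task

Lift the taller of the two paint bottles out of the sloping rack and stand it upright, cap up, on the cork patch on the free half of the little adjustable shelf, next to the brush pot. The shelf's height is not known beforehand, so feel for it: set the bottle down gently and let go only when it is standing, without dropping it. Leave the short bottle, the statuette and the water jar as they are.

Things in the scene. Friction and masses are not known exactly. Their poses are not given: they have to be found in the camera images.
- tall_bottle: taller paint bottle: round, off-white, 190 mm high; body 52 mm diameter up to 135 mm above its underside, shoulder narrowing to 30 mm at 153 mm, tan cap 34 mm diameter from 155 to 190 mm; 0.2 to 0.4 kg. Origin: centre of its underside; z axis towards the cap. Starts leaning in the rack, its axis 42 degrees from vertical, cap up and towards the robot
- tall_bottle_cap (a point): centre of the tall bottle's cap, on the bottle's axis 172.5 mm from its underside; axes as the bottle's
- short_bottle: the shorter paint bottle, alike but 130 mm high (cap from 95 to 130 mm), leaning in the rack's other bay; to be left there. Origin: centre of its underside, z axis towards its cap
- rack: fixed plywood rack, two bays side by side, centres 93 mm apart along y (a bottle can be in either). Its bed (118 mm long) slopes up to its -x side, roughly facing the robot; a bottle lies on it between dividers as high as the bottle's axis along its lowest 100 mm, its underside on a ledge; the cap end overhangs free. Origin: underside centre of the 170 x 196 mm base plate; z up
- stand: fixed shelf: base 150 x 260 mm (x, y), two posts 152 mm high at x = 60, y = +-60 mm, and on them a level wooden board 145 x 260 x 12 mm, its top clamped anywhere from 50 to 95 mm above the table, not reported. White brush pot (62 mm wide, 60 high, brushes to 115 mm above the board) fixed on it at x = -10, y = 80 mm. Origin: centre of the base's underside, z up
- spot (a point): point at table level, directly below the middle of the 85 mm square cork patch, flush with the board, on the board's free half (x = -12, y = -65 mm in the stand's frame; axes as the stand's)
- statuette: white plaster figure, 150 mm high, round base 70 mm diameter, standing on the table. Origin: centre of its underside
- water_jar: empty glass tumbler, 68 mm diameter, 85 mm high, standing on the table. Origin: centre of its underside

How it is judged:
On the way, in this order (a step that is already met when the one before it is completed fails the run):
1. the tall bottle is held in the fingers, clear of the rack (contact force between tall_bottle and the fingers above 1 N and contact force between tall_bottle and rack below 0.01 N and distance of tall_bottle from where it was at the start of the episode above 0.05 m), for 0.2 s.
2. the tall bottle, still held, rests upright on the shelf (contact force between tall_bottle and the fingers above 0.5 N and contact force between tall_bottle and stand above 0.3 N and horizontal distance between tall_bottle and spot below 0.03 m and angle between tall_bottle's own z axis and vertical below 0.12 rad), for 0.05 s.
At the end, for the whole second after the job is handed in: the tall bottle stands at rest and released on the shelf board, upright within 0.05 rad, cap up, the centre of its underside within 30 mm of the middle of the cork patch; the short bottle, statuette and water jar are within 20 mm of where they began (horizontal distance between tall_bottle and spot below 0.03 m and height (world z) of tall_bottle above 0.045 m and angle between tall_bottle's own z axis and vertical below 0.05 rad and contact force between tall_bottle and stand above 0.5 N and linear speed of tall_bottle below 0.02 m/s and distance of each of short_bottle, statuette, water_jar from where it was at the start of the episode below 0.02 m); the robot touches nothing.
It fails at once if the tall bottle hits or is pressed on the shelf with a peak of more than 90 N (contact force between tall_bottle and stand above 90 N).
It fails at once if the tall bottle is dropped, thrown or tipped over (moves faster than 0.3 m/s with no finger on it) (contact force between tall_bottle and the fingers below 0.05 N and linear speed of tall_bottle above 0.3 m/s).
It fails at once if the short bottle, statuette or water jar is pushed more than 20 mm or tipped (distance of any of short_bottle, statuette, water_jar from where it was at the start of the episode above 0.02 m or angle between any of statuette, water_jar's own z axis and vertical above 0.35 rad).
It also fails if it takes over 48 s, if anything falls off the work surface, if the arm or the gripper's body presses on something with over 40 N, if the wrist force passes 120 N, or if a joint passes its speed limit or range.

## Robot

A 6-joint arm with a two-finger parallel gripper is mounted at the origin on the work surface. World frame = base frame: x ahead of the robot, y to its left, z up, the work surface at z = 0. Lengths are in m, angles in rad, forces in N, time in s.
With the tool pointing down it reaches from about 0.4 to 0.825 m from the base axis. Payload 7 kg.
Tool frame: the origin (TCP) lies midway between the tips of the shut fingers; the grasp point (between the pads) lies 19 mm behind it (r.grip_depth is the distance from the TCP to the grasp point, in m); x points along the fingers, y is the direction in which the jaws open and shut, and the axes are right-handed (so a half turn about x gives the same grasp; the last joint's range is limited). The gripper opens to 85 mm and grips with 20 to 120 N. Pads are 22 mm wide; open, the fingers measure 114 mm over their backs; the gripper's body (76 mm by 85 mm) begins 54 mm behind the grasp point. The pads swing forward as they close: fully open they stand 13 mm farther back than shut.
Start: joints at [-0.853, 0.359, 0.012, 0, -1.224, -0.288], TCP at [0.281, -0.614, 0.231] pointing down, gripper open.
Joint ranges: [-3.07, 3.07], [-1.43, 2.12], [-1.02, 1.25], [-3.03, 1.67], [-3.05, -0], [-3.03, 3.03]. Speed limits (rad/s): [2.39, 2.39, 3.01, 3.14, 3.14, 3.14].

## Interface

Orientations are given as a rotation vector (axis times angle).
In Python, from plant import sensors, get_image, get_calibration, ticket, r gives the robot as it stands. The module is installed in compiled form; this text tells all that it offers.
- The arm moves only by the tool servo_tool, never from a script. Its argument "rows" is a list of rows, each an object with "slide": the shift along the world's x, y, z in m, a list of three; "roll": the turn about the world's z in degrees. A call has 1 to 5 rows; each row is the pose to reach, as a shift and turn from the pose commanded when the call began; what a row does not reach only later rows make up. A row lasts 1/10 s, in which the tool goes at most 50 mm and 8.59 degrees, less where a joint would pass 70% of its speed; a pose out of reach is approached as far as the arm can. A call with a gripper value outside its range is refused whole. "fingers" is the closure, from -1 (fully open) to 1 (shut), set as the call begins (left out, the last holds). The fingers move at their own pace and stop on an object; the grip force is fixed at half the most. Time passes only in rows, so rows that repeat a pose let the fingers close. It gives the time, the measured TCP pose, the force and the opening at its end, in the units of the state.
- sensors.sense(): the state, without advancing time (a new reading comes with each control period).
- get_image(name): name is "scene" or "side" or "wrist"; returns (picture, depth): 384x512x3 uint8, red, green, blue; 384x512 float32, m along the optical axis (not along the pixel's ray), 0 where there is no reading.
- get_calibration(name): a dict with "fx", "fy", "cx", "cy" (pixels), "R" (3x3) and "t" (3): a world point X has camera coordinates R X + t. Camera axes: x right, y down, z forward; pixel columns grow to the right and rows downward; lengths in m; the calibration is good to about 2 mm. The wrist camera is an equidistant fisheye: a pixel r from the principal point sees the ray r / f radians off the axis. A picture is of the moment at which its call begins: read the wrist's pose just before it. get_calibration takes no time and is no camera call; for the wrist camera it gives the pose at the moment of the call.
- ticket.hand_in(): hands the job in, once; it reports no verdict.
The state is a dict: "time_s": time; "joint_positions": joint angles; "qvel": joint speeds; "tau": joint torques, N m; "eef_pos": TCP position; "ee_rot": TCP orientation; "force": force on the tool from outside, world axes, zero at the start; "torque": the same for the moment, N m; "finger_gap": finger opening in m.
Only numpy, scipy, OpenCV 4.12 (cv2) and the standard library are available. Lean on these libraries where they do the work, as an engineer would, in place of code of your own. Each camera call takes 0.05 s, during which the arm holds its last target.

## Working session

There is one attempt and no reset: what is moved stays moved. The work goes in short steps, Python scripts to look and compute and a tool call to move; the robot and the scene stay as the last step left them, time stands still between calls to the robot, and variables do not carry over. Pictures are saved under pics/ and viewed, and the job is handed in when it is done.

Besides the shell and the picture viewer there is one more tool, called after "Emit:" as a command line: name --argument value ..., lists and objects as JSON in quotes. servo_tool: Moves the arm, as the interface text tells. Its arguments: {"type":"object","properties":{"rows":{"type":"array"},"fingers":{"type":"number"}},"required":["rows"]}

```bash
mkdir -p pics; python3 - <<'E'
from plant import sensors,get_image,get_calibration,r
import numpy as np,cv2
print(sensors.sense()); print(r.grip_depth)
for n in("scene","side","wrist"):
    c=get_calibration(n); p,d=get_image(n)
    np.savez(f"{n}0.npz",p=p,d=d,**c)
    cv2.imwrite(f"pics/{n}0.png",p[:,:,::-1]); print(n,c)
a=np.hstack([cv2.imread(f"pics/{n}0.png") for n in("scene","side")])
E
```

```text
{'time_s': 0.0, 'joint_positions': array([-8.52883240e-01,  3.59382333e-01,  1.10668300e-02, -3.51780812e-04,
       -1.22411170e+00, -2.88082470e-01]), 'qvel': array([-0.00051058, -0.0004509 , -0.00022479, -0.00129361,  0.00114876,
        0.00223863]), 'tau': array([-7.97918656e-04, -5.83315229e+01,  2.93417591e+01,  6.93646386e+00,
       -6.00192812e-03, -7.30984493e-05]), 'eef_pos': array([ 0.28104742, -0.61317584,  0.23036981]), 'ee_rot': array([-0.33579112,  1.54489243,  0.33830202]), 'force': array([ 0.24393694, -0.27453556,  0.11195087]), 'torque': array([ 0.03320114,  0.02442758, -0.05231752]), 'finger_gap': 0.08534045681317164}
0.0187
scene {'fx': 363.95401725383334, 'fy': 363.95401725383334, 'cx': 256.2958134216667, 'cy': 190.0173192605372, 'R': array([[ 0.11254952,  0.99362805,  0.00599231],
       [ 0.69948541, -0.07494552, -0.71070622],
       [-0.70572854,  0.08418118, -0.70346341]]), 't': array([-0.07071806, -0.28522351,  1.2600891 ])}
side {'fx': 417.0544635464425, 'fy': 417.0544635464425, 'cx': 251.54889068911888, 'cy': 200.36584855512314, 'R': array([[-0.92250339, -0.38597114,  0.00371264],
       [-0.24786056,  0.58497931, -0.7722463 ],
       [ 0.29589297, -0.71332005, -0.63531241]]), 't': array([0.4908861 , 0.22054051, 0.84428638])}
wrist {'fx': 297.3186396354542, 'fy': 297.3186396354542, 'cx': 259.0551706444211, 'cy': 194.5250931673118, 'R': array([[-0.41491078,  0.9098584 ,  0.00259726],
       [ 0.87814259,  0.39969742,  0.26288318],
       [ 0.23814835,  0.11135383, -0.96482417]]), 't': array([ 0.67471986, -0.03556178,  0.37885939])}
```

View pics/scene0.png

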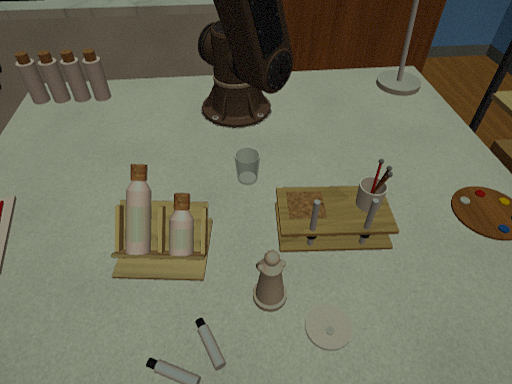

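View pics/side0.png

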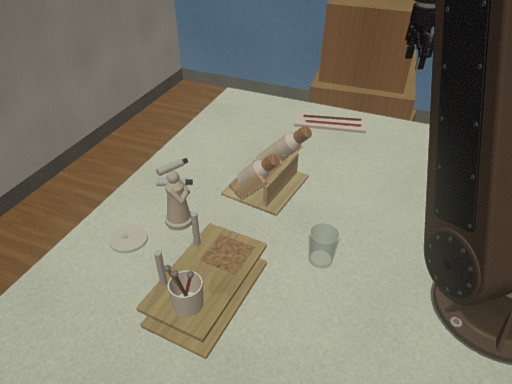

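View pics/wrist0.png

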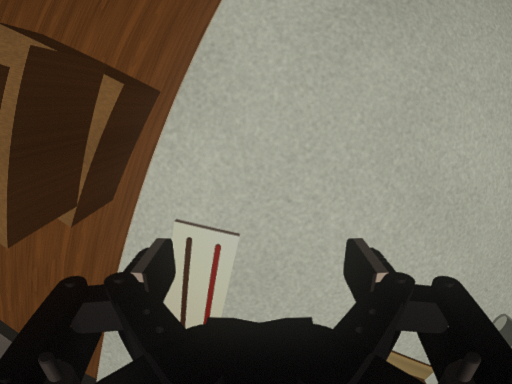

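The scene camera looks back at the robot. The tall bottle leans in the left bay (-y), with its cap at about (139,172). The short bottle is at (181,225), the jar at (247,166), the statuette at (270,282) and the cork patch at (305,205). The wrist camera sees none of these yet. Next I'll fit the bottle and board from depth.

```bash
cat > h.py <<'E'
import numpy as np,cv2
def load(n): return np.load(n+".npz")
def cloud(D):
    d=D["d"]; v,u=np.mgrid[:384,:512]
    C=np.stack([(u-D["cx"])/D["fx"]*d,(v-D["cy"])/D["fy"]*d,d],-1)
    return (C-D["t"])@D["R"]   # R^T (C-t)
PR=np.array([[0,0],[.026,0],[.026,.135],[.015,.153],[.015,.155],[.017,.155],[.017,.19],[0,.19]])
def sdist(rho,h,PR=PR):
    best=None
    P=np.stack([rho,h],-1); ds=[]
    for a,b in zip(PR[:-1],PR[1:]):
        ab=b-a; t=np.clip(((P-a)@ab)/(ab@ab),0,1); ds.append(np.linalg.norm(P-(a+t[:,None]*ab),axis=1))
    return np.min(ds,0)
def axis(lean,yaw): # axis pointing to cap; yaw 0 -> towards -x
    return np.array([-np.sin(lean)*np.cos(yaw),-np.sin(lean)*np.sin(yaw),np.cos(lean)])
def res(p,X):
    a=axis(p[3],p[4]); q=X-p[:3]; h=q@a; rho=np.linalg.norm(q-h[:,None]*a,axis=1)
    return sdist(rho,h)
E
python3 - <<'E'
from h import *
from scipy.optimize import least_squares
from scipy.spatial.transform import Rotation as Ro
print(Ro.from_rotvec([-0.33579112,1.54489243,0.33830202]).as_matrix().round(3))
for n in("scene0","side0"):
    D=load(n);W=cloud(D);hsv=cv2.cvtColor(D["p"],cv2.COLOR_RGB2HSV)
    pts=[(172,139),(210,138),(240,138),(200,181),(235,181),(205,305),(230,262),(180,295)] if n=="scene0" else [(136,301),(150,285),(165,267),(180,250),(255,228),(290,150),(245,322)]
    for v,u in pts: print(n,(u,v),W[v,u].round(3),D["p"][v,u],hsv[v,u])
E
```

```text
[[-0.001 -0.417  0.909]
 [ 0.001  0.909  0.417]
 [-1.     0.002 -0.   ]]
scene0 (139, 172) [ 0.506 -0.234  0.174] [96 74 45] [ 17 135  96]
scene0 (138, 210) [ 0.564 -0.241  0.121] [128 133 107] [ 36  50 133]
scene0 (138, 240) [ 0.606 -0.246  0.075] [124 132 107] [ 40  48 132]
scene0 (181, 200) [ 0.556 -0.151  0.132] [103  76  43] [ 17 149 103]
scene0 (181, 235) [ 0.611 -0.156  0.085] [133 141 115] [ 39  47 141]
scene0 (305, 205) [0.536 0.124 0.065] [85 66 35] [ 19 150  85]
scene0 (262, 230) [0.55  0.023 0.003] [138 146 126] [ 42  35 146]
scene0 (295, 180) [ 0.379  0.136 -0.004] [137 143 124] [ 39  34 143]
side0 (301, 136) [ 0.492 -0.224  0.167] [106  82  65] [ 12  99 106]
side0 (285, 150) [ 0.531 -0.221  0.117] [134 122 110] [ 15  46 134]
side0 (267, 165) [ 0.549 -0.139  0.117] [104  83  63] [ 15 101 104]
side0 (250, 180) [ 0.58  -0.104  0.086] [143 120  89] [ 17  96 143]
side0 (228, 255) [0.532 0.127 0.063] [144 118  82] [ 17 110 144]
side0 (150, 290) [ 0.669  0.228 -0.002] [176 178 157] [ 33  30 178]
side0 (322, 245) [0.357 0.037 0.078] [138 143 128] [ 40  27 143]
```

```bash
python3 - <<'E'
from h import *
from scipy.optimize import least_squares
Xs=[]
p0=np.array([.635,-.245,.035,np.radians(42),0.08])
for n in("scene0","side0"):
    D=load(n);W=cloud(D)
    Xs.append(W.reshape(-1,3)[D["d"].ravel()>0])
def fit(sets,p,free_lean=True):
    for it in range(6):
        X=np.vstack(sets); a=axis(p[3],p[4]); h=(X-p[:3])@a
        m=(res(p,X)<(.012 if it<2 else .006))&(h>.04)
        X=X[m]
        f=lambda q:res(q,X)
        s=least_squares(f,p,loss="soft_l1",f_scale=.002); p=s.x
    return p,m.sum(),np.sqrt(np.mean(s.fun**2))
for S in ([Xs[0]],[Xs[1]],Xs):
    p,k,e=fit(S,p0.copy()); print(p.round(4),np.degrees(p[3:]).round(2),k,e.round(4),"cap",(p[:3]+.1725*axis(p[3],p[4])).round(4))
# board
for n in("scene0","side0"):
    D=load(n);W=cloud(D);hsv=cv2.cvtColor(D["p"],cv2.COLOR_RGB2HSV)
    b=(W[...,2]>.04)&(W[...,2]<.1)&(W[...,0]>.44)&(W[...,0]<.66)&(W[...,1]>.05)&(W[...,1]<.37)
    print(n,"z hist",np.histogram(W[b][:,2],bins=np.arange(.04,.1,.003)))
    val=D["p"].astype(int).max(-1)
    m=(b&(W[...,2]>.055)&(W[...,2]<.073)).astype(np.uint8)
    (c,s,a)=cv2.minAreaRect((W[m>0][:,:2]*1000).astype(np.float32)); print("board",c,s,a)
    print(np.median(val[m>0]))
    cv2.imwrite(f"pics/{n}_crop.png",cv2.resize(D["p"][170:260,260:410,::-1] if n=="scene0" else D["p"][215:350,130:275,::-1],None,fx=5,fy=4 if n=="side0" else 5))
E
```

```text
[ 0.6086 -0.2547  0.0345  0.7388 -0.1353] [42.33 -7.75] 1590 0.0012 cap [ 0.4935 -0.239   0.162 ]
[ 0.6086 -0.2546  0.0344  0.7345 -0.1298] [42.08 -7.44] 799 0.0015 cap [ 0.4939 -0.2397  0.1625]
[ 0.6086 -0.2546  0.0344  0.7373 -0.1322] [42.25 -7.57] 2388 0.0013 cap [ 0.4936 -0.2393  0.1621]
scene0 z hist (array([  14,   13,   13,   12,   39,  106,  109, 1332, 2935,   94,   27,
         30,   34,   35,   37,   36,   43,   43,   39]), array([0.04 , 0.043, 0.046, 0.049, 0.052, 0.055, 0.058, 0.061, 0.064,
       0.067, 0.07 , 0.073, 0.076, 0.079, 0.082, 0.085, 0.088, 0.091,
       0.094, 0.097]))
board (553.6732788085938, 189.13479614257812) (260.3703308105469, 147.70553588867188) 85.7717514038086
112.0
side0 z hist (array([   0,    0,    0,    1,   26,  110,  120, 1119, 4663,  347,   49,
         61,   46,   70,   63,   56,   67,   60,   77]), array([0.04 , 0.043, 0.046, 0.049, 0.052, 0.055, 0.058, 0.061, 0.064,
       0.067, 0.07 , 0.073, 0.076, 0.079, 0.082, 0.085, 0.088, 0.091,
       0.094, 0.097]))
board (551.3886108398438, 189.08773803710938) (262.530517578125, 146.1469268798828) 85.82032775878906
146.0
```

View pics/scene0_crop.png

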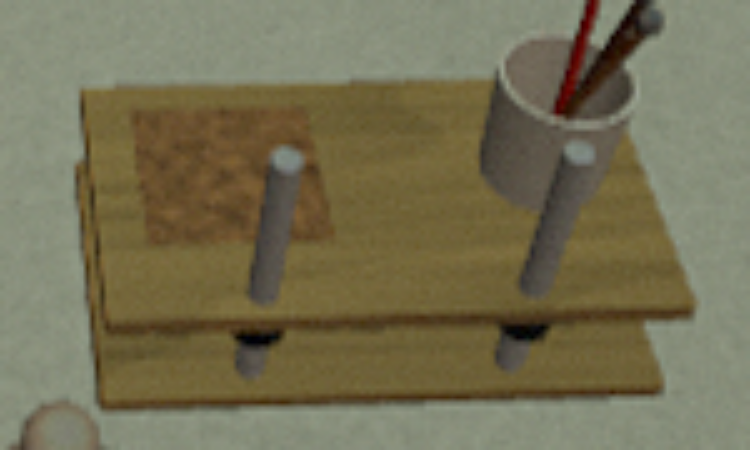

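View pics/side0_crop.png

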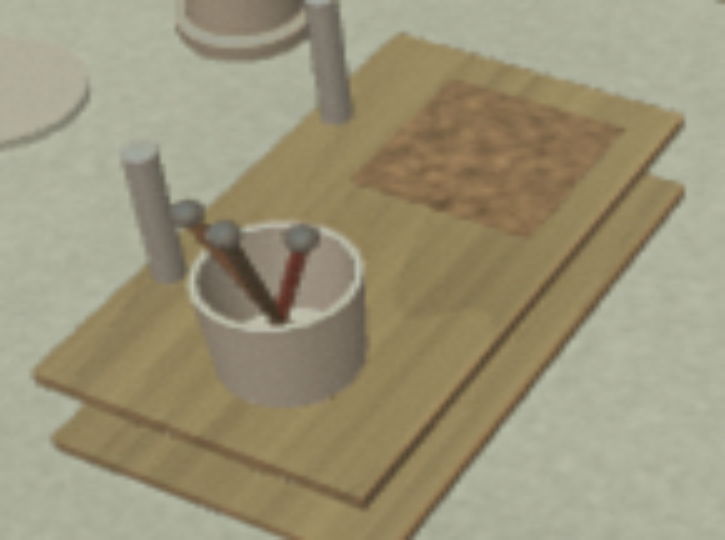

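```bash
python3 - <<'E'
from h import *
D=load("scene0")
def ray(u,v,z):
    c=-D["R"].T@D["t"]; r=D["R"].T@np.array([(u-D["cx"])/D["fx"],(v-D["cy"])/D["fy"],1]); return c+r*(z-c[2])/r[2]
P=[ray(u,v,.0645) for u,v in((286.6,192),(321.6,191.4),(326.6,218),(289.6,218.4))]
print(np.round(P,4),np.mean(P,0), [np.linalg.norm(P[i]-P[i-1]) for i in range(4)])
# jar / short bottle / statuette extents
for n in("scene0","side0"):
    E=load(n);W=cloud(E)
    for nm,(x0,x1,y0,y1,z0) in dict(jar=(.3,.46,0.,.12,.01),stat=(.62,.8,.0,.14,.01)).items():
        m=(W[...,0]>x0)&(W[...,0]<x1)&(W[...,1]>y0)&(W[...,1]<y1)&(W[...,2]>z0)
        q=W[m]; print(n,nm,np.percentile(q,[2,50,98],axis=0).round(3).tolist() if len(q) else 0)
from scipy.spatial.transform import Rotation as Ro
M=Ro.from_rotvec([-0.33579112,1.54489243,0.33830202]).as_matrix()
print(np.degrees(np.arctan2(M[1,1],M[0,1])))
E
```

```text
[[0.4896 0.0888 0.0645]
 [0.4966 0.1732 0.0645]
 [0.5809 0.1641 0.0645]
 [0.5731 0.0811 0.0645]] [0.53505276 0.12681349 0.0645    ] [np.float64(0.08379984889359733), np.float64(0.0847328686859582), np.float64(0.08472031478635812), np.float64(0.08337463712432738)]
scene0 jar [[0.33, 0.002, 0.014], [0.379, 0.016, 0.061], [0.395, 0.035, 0.085]]
scene0 stat [[0.621, 0.001, 0.011], [0.74, 0.019, 0.08], [0.755, 0.128, 0.148]]
side0 jar [[0.33, 0.005, 0.013], [0.357, 0.031, 0.055], [0.391, 0.038, 0.085]]
side0 stat [[0.691, 0.006, 0.012], [0.711, 0.033, 0.072], [0.741, 0.048, 0.147]]
114.62060935873454
```

The spot is at (0.535, 0.127), with patch sides of 84 mm against the 85 mm given. The board is at about 0.0645 and the cap centre at (0.4936, -0.239, 0.162). The fitted lean is 42.2° against the 42° given. So: above the cap, roll -32°.

Emit:
servo_tool --rows '[{"slide":[0.021,0.037,0],"roll":-3.2},{"slide":[0.043,0.075,0],"roll":-6.4},{"slide":[0.064,0.112,0],"roll":-9.6},{"slide":[0.085,0.15,0],"roll":-12.8},{"slide":[0.106,0.187,0],"roll":-16}]' --fingers -1

```text
time_s: 0.65
eef_pos: [0.3876, -0.425, 0.2311]
ee_rot: [-0.116, 1.568, 0.116]
force: [1.1, -0.0, -0.9]
finger_gap: 0.0855
```

Emit:
servo_tool --rows '[{"slide":[0.021,0.037,0],"roll":-3.2},{"slide":[0.043,0.075,0],"roll":-6.4},{"slide":[0.064,0.112,0],"roll":-9.6},{"slide":[0.085,0.15,0],"roll":-12.8},{"slide":[0.106,0.187,0],"roll":-16.2}]'

```text
time_s: 1.15
eef_pos: [0.4937, -0.2378, 0.2313]
ee_rot: [0.106, 1.568, -0.105]
force: [0.1, -0.4, -0.7]
finger_gap: 0.0857
```

Emit:
servo_tool --rows '[{"slide":[0,0,0],"roll":0},{"slide":[0,0,0],"roll":0}]'

```text
time_s: 1.35
eef_pos: [0.4936, -0.2386, 0.2311]
ee_rot: [0.102, 1.569, -0.102]
force: [-0.8, -0.3, -0.6]
finger_gap: 0.0856
```

```bash
cat >look.py <<'E'
import sys
from h import *
from plant import sensors,get_image,get_calibration
from scipy.spatial.transform import Rotation as Ro
from scipy.optimize import least_squares
def state():
    s=sensors.sense(); M=Ro.from_rotvec(s["ee_rot"]).as_matrix()
    print("t",round(s["time_s"],2),"tcp",s["eef_pos"].round(4),"jaw",np.degrees(np.arctan2(M[1,1],M[0,1])).round(2),"down",M[:,0].round(3),"F",s["force"].round(2),"T",s["torque"].round(2),"gap",round(s["finger_gap"],4),"q",s["joint_positions"].round(2))
    return s
def shot(n,tag):
    c=get_calibration(n); p,d=get_image(n); np.savez(n+tag+".npz",p=p,d=d,**c)
    cv2.imwrite(f"pics/{n}{tag}.png",p[:,:,::-1])
E
python3 - <<'E'
from look import *
state(); shot("wrist","1")
E
```

```text
t 1.35 tcp [ 0.4936 -0.2386  0.2311] jaw 82.58 down [-0.  0. -1.] F [-0.79 -0.3  -0.56] T [-0.03  0.05  0.06] gap 0.0856 q [-0.09  0.15 -0.27 -0.   -1.15 -1.61]
```

View pics/wrist1.png

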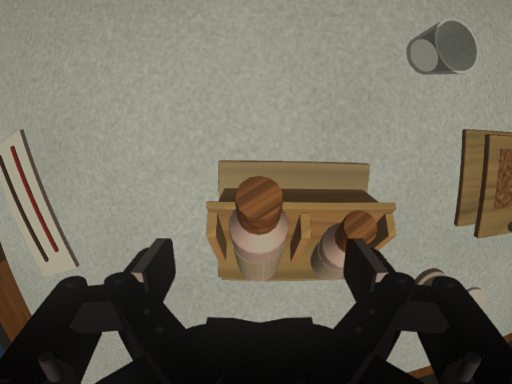

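The wrist view shows the cap at (260,205), centred between the fingers (160 and 360). The short bottle is clear of the right finger. Descending.

Emit:
servo_tool --rows '[{"slide":[0,0,-0.025],"roll":0},{"slide":[0,0,-0.05],"roll":0},{"slide":[0,0,-0.075],"roll":0},{"slide":[0,0,-0.09],"roll":0},{"slide":[0,0,-0.09],"roll":0}]'

```text
time_s: 1.9
eef_pos: [0.491, -0.2404, 0.139]
ee_rot: [0.106, 1.573, -0.105]
force: [-0.9, -0.5, 0.6]
finger_gap: 0.0851
```

Emit:
servo_tool --rows '[{"slide":[0,0,0],"roll":0},{"slide":[0,0,0],"roll":0},{"slide":[0,0,0],"roll":0},{"slide":[0,0,0],"roll":0},{"slide":[0,0,0],"roll":0}]' --fingers 1

```text
time_s: 2.4
eef_pos: [0.4936, -0.2397, 0.1423]
ee_rot: [0.103, 1.567, -0.104]
force: [-1.7, 0.6, 6.1]
finger_gap: 0.0331
```

Emit:
servo_tool --rows '[{"slide":[0,0,0],"roll":0},{"slide":[0,0,0],"roll":0},{"slide":[0,0,0],"roll":0}]'

```text
time_s: 2.7
eef_pos: [0.4936, -0.2397, 0.1424]
ee_rot: [0.103, 1.567, -0.104]
force: [-2.1, 1.2, 6.3]
finger_gap: 0.0328
```

```bash
python3 - <<'E'
from look import *
state(); shot("scene","2")
cv2.imwrite("pics/scene2c.png",cv2.resize(cv2.imread("pics/scene2.png")[60:290,80:340],None,fx=2.3,fy=2.3))
E
```

```text
t 2.7 tcp [ 0.4936 -0.2397  0.1424] jaw 82.44 down [ 0.001 -0.001 -1.   ] F [-2.15  1.19  6.35] T [ 0.25  0.67 -0.07] gap 0.0328 q [-0.09  0.23 -0.39  0.   -0.95 -1.61]
```

View pics/scene2c.png

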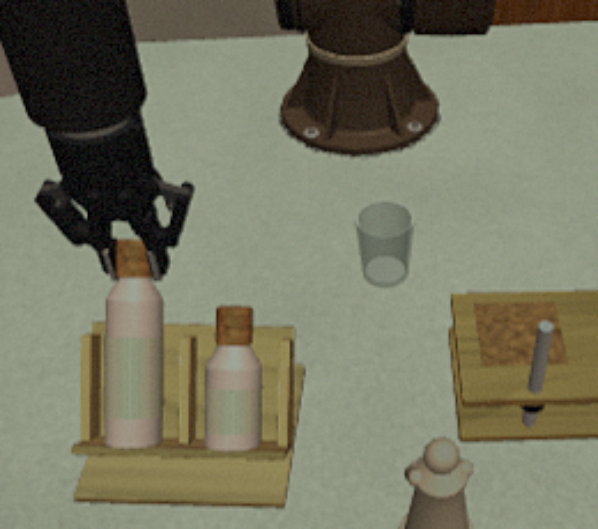

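The bottle is gripped at the cap (gap 33 mm). Lifting straight up, slowly at first.

Emit:
servo_tool --rows '[{"slide":[0,0,0.01],"roll":0},{"slide":[0,0,0.02],"roll":0},{"slide":[0,0,0.032],"roll":0},{"slide":[0,0,0.045],"roll":0},{"slide":[0,0,0.058],"roll":0}]'

```text
time_s: 3.25
eef_pos: [0.4933, -0.2396, 0.2007]
ee_rot: [0.104, 1.568, -0.104]
force: [-0.6, 0.4, -2.4]
finger_gap: 0.0327
```

Emit:
servo_tool --rows '[{"slide":[0,0,0.015],"roll":0},{"slide":[0,0,0.032],"roll":0},{"slide":[0,0,0.05],"roll":0},{"slide":[0,0,0.07],"roll":0},{"slide":[0,0,0.09],"roll":0}]'

```text
time_s: 3.75
eef_pos: [0.493, -0.2395, 0.2909]
ee_rot: [0.104, 1.568, -0.104]
force: [0.5, 0.4, -2.7]
finger_gap: 0.0329
```

Emit:
servo_tool --rows '[{"slide":[0,0,0.015],"roll":0},{"slide":[0,0,0.025],"roll":0},{"slide":[0,0,0.03],"roll":0},{"slide":[0,0,0.03],"roll":0}]'

```text
time_s: 4.15
eef_pos: [0.4933, -0.2396, 0.3198]
ee_rot: [0.104, 1.568, -0.104]
force: [-0.3, 0.4, -3.5]
finger_gap: 0.0328
```

```bash
cat >>look.py <<'E'
def fitheld(tag,p,names=("scene","side"),tcp=None,r=.006):
    Xs=[]
    for n in names:
        D=load(n+tag);W=cloud(D);Xs.append(W.reshape(-1,3)[D["d"].ravel()>0])
    X0=np.vstack(Xs)
    for it in range(8):
        a=axis(p[3],p[4]); h=(X0-p[:3])@a
        m=(res(p,X0)<(.015 if it<3 else r))&(h>.01)&(h<.145); X=X0[m]
        s=least_squares(lambda q:res(q,X),p,loss="soft_l1",f_scale=.002); p=s.x
    print("fit",p[:3].round(4),np.degrees(p[3:]).round(2),m.sum(),"rms",np.sqrt(np.mean(s.fun**2)).round(4),"cap",(p[:3]+.1725*axis(p[3],p[4])).round(4))
    return p
E
python3 - <<'E'
from look import *
s=state(); shot("scene","3"); shot("side","3")
g=s["eef_pos"]+[0,0,.0187]
for l in(42,25,5):
    l=np.radians(l); fitheld("3",np.r_[g-.1725*axis(l,-.132),l,-.132])
cv2.imwrite("pics/both3.png",np.hstack([cv2.imread("pics/scene3.png")[20:280,60:360],cv2.imread("pics/side3.png")[20:280,200:500]]))
E
```

```text
t 4.15 tcp [ 0.4933 -0.2396  0.3198] jaw 82.42 down [ 0.001 -0.    -1.   ] F [-0.27  0.39 -3.49] T [ 0.06  0.18 -0.  ] gap 0.0328 q [-0.09  0.1  -0.12 -0.   -1.34 -1.61]
fit [ 0.6075 -0.2548  0.2102] [41.69 -7.63] 3382 rms 0.0011 cap [ 0.4938 -0.2395  0.339 ]
fit [ 0.6075 -0.2548  0.2102] [41.69 -7.63] 3382 rms 0.0011 cap [ 0.4938 -0.2395  0.339 ]
fit [ 0.6075 -0.2548  0.2102] [-41.69 172.37] 3382 rms 0.0011 cap [ 0.4938 -0.2395  0.339 ]
```

View pics/both3.png

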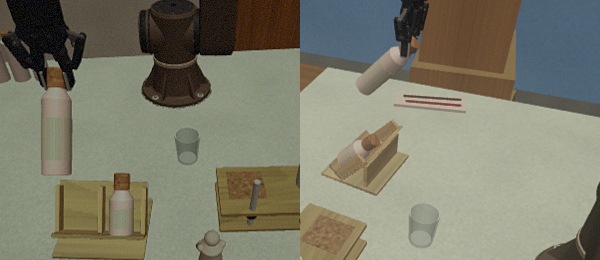

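The bottle is held but stays rigid at 41.7°, because the pads hold it and it doesn't swing. The tool can't tilt. I'll turn the bottle in the pads by pushing its lower rim gently against the fixed shelf post behind the cork, so I need the post's position first.

```bash
python3 - <<'E'
from h import *
from scipy.optimize import least_squares
X=[]
for n in("scene0","side0"):
    D=load(n);W=cloud(D)
    m=(W[...,2]>.08)&(W[...,2]<.148)&(np.hypot(W[...,0]-.605,W[...,1]-.125)<.03)
    q=W[m];print(n,len(q),np.percentile(q,[2,50,98],axis=0).round(4).tolist())
    X.append(q)
for S in (X[0],X[1],np.vstack(X)):
    s=least_squares(lambda p:np.hypot(S[:,0]-p[0],S[:,1]-p[1])-p[2],[.605,.125,.008],loss="soft_l1",f_scale=.002);print(s.x.round(4))
    s=least_squares(lambda p:np.hypot(S[:,0]-p[0],S[:,1]-p[1])-.007,[.605,.125],loss="soft_l1",f_scale=.002);print(s.x.round(4))
a=np.radians(-4.7);spot=np.array([.535,.1268]);R=np.array([[np.cos(a),-np.sin(a)],[np.sin(a),np.cos(a)]])
print("post pred",spot+R@[72,5]*np.array(1e-3))
E
```

```text
scene0 146 [[0.6072, 0.1178, 0.0819], [0.6133, 0.1225, 0.1149], [0.6159, 0.1303, 0.146]]
side0 165 [[0.5997, 0.1222, 0.0814], [0.6035, 0.1298, 0.1148], [0.6117, 0.1326, 0.1467]]
[0.6078 0.1249 0.0068]
[0.6076 0.125 ]
[0.607  0.1249 0.0065]
[0.6074 0.1244]
[0.6075 0.1247 0.0069]
[0.6075 0.1246]
post pred [0.60716758 0.12588361]
```

The post is at (0.6075, 0.1248), radius 7 mm, which agrees with the 0.6072/0.1259 predicted from the cork. I'll carry the bottle to the start line of the push.

Emit:
servo_tool --rows '[{"slide":[-0.002,0.015,0],"roll":0},{"slide":[-0.005,0.04,0],"roll":0},{"slide":[-0.009,0.07,0],"roll":0},{"slide":[-0.013,0.1,0],"roll":0},{"slide":[-0.017,0.13,0],"roll":0}]'

```text
time_s: 4.75
eef_pos: [0.4754, -0.108, 0.3186]
ee_rot: [0.104, 1.569, -0.104]
force: [0.3, 0.2, -3.4]
finger_gap: 0.0326
```

Emit:
servo_tool --rows '[{"slide":[-0.004,0.03,0],"roll":0},{"slide":[-0.008,0.06,0],"roll":0},{"slide":[-0.012,0.09,0],"roll":0},{"slide":[-0.016,0.12,0],"roll":0},{"slide":[-0.02,0.15,0],"roll":0}]'

```text
time_s: 5.25
eef_pos: [0.4552, 0.0419, 0.3188]
ee_rot: [0.104, 1.569, -0.104]
force: [1.3, -0.2, -2.9]
finger_gap: 0.0327
```

Emit:
servo_tool --rows '[{"slide":[-0.004,0.03,0],"roll":0},{"slide":[-0.008,0.06,0],"roll":0},{"slide":[-0.011,0.085,0],"roll":0},{"slide":[-0.0125,0.1065,0],"roll":0},{"slide":[-0.0125,0.1065,0],"roll":0}]'

```text
time_s: 5.75
eef_pos: [0.4429, 0.1493, 0.3185]
ee_rot: [0.102, 1.569, -0.102]
force: [-0.4, -0.1, -2.8]
finger_gap: 0.0324
```

Emit:
servo_tool --rows '[{"slide":[0,0,-0.015],"roll":0},{"slide":[0,0,-0.035],"roll":0},{"slide":[0,0,-0.06],"roll":0},{"slide":[0,0,-0.08],"roll":0},{"slide":[0,0,-0.088],"roll":0}]'

```text
time_s: 6.25
eef_pos: [0.4422, 0.1461, 0.229]
ee_rot: [0.102, 1.571, -0.106]
force: [0.0, 0.4, -2.2]
finger_gap: 0.0331
```

Emit:
servo_tool --rows '[{"slide":[0,0,0],"roll":0},{"slide":[0,0,0],"roll":0}]'

```text
time_s: 6.45
eef_pos: [0.4441, 0.1471, 0.2321]
ee_rot: [0.104, 1.567, -0.103]
force: [0.3, 0.5, -3.3]
finger_gap: 0.0323
```

```bash
python3 - <<'E'
from look import *
s=state(); shot("scene","4"); shot("side","4")
g=s["eef_pos"]+[0,0,.0187]; l=np.radians(42)
fitheld("4",np.r_[g-.1725*axis(l,-.132),l,-.132])
cv2.imwrite("pics/both4.png",np.hstack([cv2.imread("pics/scene4.png")[60:320,180:440],cv2.imread("pics/side4.png")[80:340,120:380]]))
E
```

```text
t 6.45 tcp [0.4441 0.1471 0.2321] jaw 82.44 down [ 0.001  0.    -1.   ] F [ 0.29  0.5  -3.34] T [ 0.06  0.12 -0.06] gap 0.0323 q [ 0.74  0.01 -0.42  0.   -1.14 -2.45]
fit [0.5588 0.132  0.1228] [41.85 -7.49] 2876 rms 0.001 cap [0.4447 0.147  0.2513]
```

View pics/both4.png

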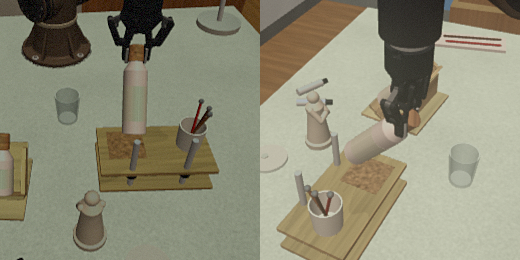

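The scene view shows the leaning bottle lined up with the post at about (136,150), all clear. I'll push slowly along the lean direction, then check.

Emit:
servo_tool --rows '[{"slide":[0.01,-0.0013,0],"roll":0},{"slide":[0.018,-0.0024,0],"roll":0},{"slide":[0.022,-0.0029,0],"roll":0},{"slide":[0.026,-0.0035,0],"roll":0},{"slide":[0.03,-0.004,0],"roll":0}]'

```text
time_s: 7.05
eef_pos: [0.473, 0.1428, 0.2309]
ee_rot: [0.104, 1.571, -0.104]
force: [-10.5, 2.5, 2.3]
finger_gap: 0.0328
```

Emit:
servo_tool --rows '[{"slide":[0.004,-0.0005,0],"roll":0},{"slide":[0.008,-0.0011,0],"roll":0},{"slide":[0.012,-0.0016,0],"roll":0},{"slide":[0.016,-0.0021,0],"roll":0},{"slide":[0.02,-0.0027,0],"roll":0}]'

```text
time_s: 7.55
eef_pos: [0.4936, 0.1401, 0.2311]
ee_rot: [0.104, 1.569, -0.104]
force: [-6.7, 1.4, -1.1]
finger_gap: 0.0329
```

```bash
python3 - <<'E'
from look import *
s=state(); shot("scene","5"); shot("side","5")
g=s["eef_pos"]+[0,0,.0187]
for l in (40,25):
    l=np.radians(l)
    fitheld("5",np.r_[g-.1725*axis(l,-.132),l,-.132])
cv2.imwrite("pics/both5.png",np.hstack([cv2.imread("pics/scene5.png")[60:320,180:440],cv2.imread("pics/side5.png")[80:340,120:380]]))
E
```

```text
t 7.55 tcp [0.4936 0.1401 0.2311] jaw 82.42 down [-0.001 -0.    -1.   ] F [-6.71  1.38 -1.09] T [0.51 2.76 0.03] gap 0.0329 q [ 0.66  0.09 -0.34 -0.   -1.14 -2.36]
fit [0.5829 0.1284 0.104 ] [31.84 -7.41] 2791 rms 0.001 cap [0.4927 0.1402 0.2505]
fit [0.5829 0.1284 0.104 ] [31.84 -7.41] 2791 rms 0.001 cap [0.4927 0.1402 0.2505]
```

View pics/both5.png

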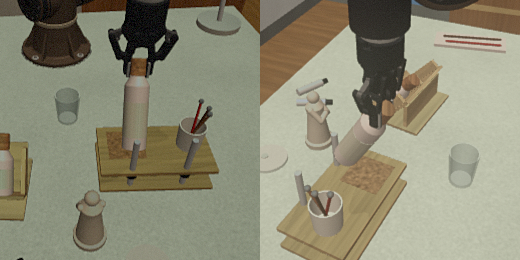

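The push works: the lean is down to 31.8°, still in plane, with 7–10 N on the post. Continuing.

Emit:
servo_tool --rows '[{"slide":[0.005,-0.0007,0],"roll":0},{"slide":[0.01,-0.0013,0],"roll":0},{"slide":[0.015,-0.002,0],"roll":0},{"slide":[0.02,-0.0027,0],"roll":0},{"slide":[0.025,-0.0033,0],"roll":0}]'

```text
time_s: 8.15
eef_pos: [0.519, 0.1368, 0.2313]
ee_rot: [0.104, 1.568, -0.104]
force: [-4.3, 0.2, 0.5]
finger_gap: 0.0327
```

Emit:
servo_tool --rows '[{"slide":[0.005,-0.0007,0],"roll":0},{"slide":[0.01,-0.0013,0],"roll":0},{"slide":[0.015,-0.002,0],"roll":0},{"slide":[0.02,-0.0027,0],"roll":0},{"slide":[0.025,-0.0033,0],"roll":0}]'

```text
time_s: 8.65
eef_pos: [0.5443, 0.1336, 0.2314]
ee_rot: [0.104, 1.568, -0.104]
force: [-3.9, 1.0, -1.0]
finger_gap: 0.0325
```

Emit:
servo_tool --rows '[{"slide":[0.005,-0.0007,0],"roll":0},{"slide":[0.01,-0.0013,0],"roll":0},{"slide":[0.015,-0.002,0],"roll":0},{"slide":[0.02,-0.0027,0],"roll":0},{"slide":[0.024,-0.0032,0],"roll":0}]'

```text
time_s: 9.15
eef_pos: [0.5682, 0.1303, 0.2313]
ee_rot: [0.104, 1.568, -0.104]
force: [-0.9, 1.7, -2.0]
finger_gap: 0.0324
```

```bash
python3 - <<'E'
from look import *
s=state(); shot("scene","6"); shot("side","6")
g=s["eef_pos"]+[0,0,.0187]
for l in (10,5):
    l=np.radians(l)
    fitheld("6",np.r_[g-.1725*axis(l,-.132),l,-.132])
cv2.imwrite("pics/both6.png",np.hstack([cv2.imread("pics/scene6.png")[60:320,180:440],cv2.imread("pics/side6.png")[80:340,120:380]]))
E
```

```text
t 9.15 tcp [0.5682 0.1303 0.2313] jaw 82.42 down [ 0. -0. -1.] F [-0.95  1.74 -2.04] T [0.76 0.99 0.03] gap 0.0324 q [ 0.56  0.21 -0.2   0.   -1.17 -2.26]
fit [0.5759 0.1294 0.0805] [ 3.98 -6.3 ] 2601 rms 0.001 cap [0.564  0.1307 0.2526]
fit [0.5759 0.1294 0.0805] [ 3.98 -6.3 ] 2601 rms 0.001 cap [0.564  0.1307 0.2526]
```

View pics/both6.png

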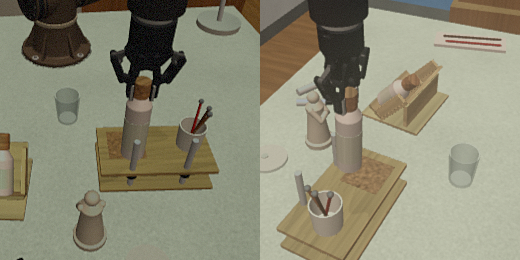

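The lean is now 4°. A little more.

Emit:
servo_tool --rows '[{"slide":[0.004,-0.0005,0],"roll":0},{"slide":[0.008,-0.001,0],"roll":0},{"slide":[0.01,-0.0013,0],"roll":0},{"slide":[0.011,-0.0015,0],"roll":0}]'

```text
time_s: 9.65
eef_pos: [0.5788, 0.1288, 0.2313]
ee_rot: [0.104, 1.569, -0.104]
force: [-3.5, 0.6, 0.0]
finger_gap: 0.0328
```

```bash
python3 - <<'E'
from look import *
s=state(); shot("scene","7"); shot("side","7")
g=s["eef_pos"]+[0,0,.0187]
l=np.radians(2)
p=fitheld("7",np.r_[g-.1725*axis(l,-.132),l,-.132])
print(axis(p[3],p[4]).round(4))
E
```

```text
t 9.65 tcp [0.5788 0.1288 0.2313] jaw 82.42 down [-0. -0. -1.] F [-3.54  0.57  0.05] T [ 0.36  2.45 -0.  ] gap 0.0328 q [ 0.55  0.23 -0.18 -0.   -1.17 -2.25]
fit [0.5752 0.1294 0.0806] [0.35 1.43] 2596 rms 0.001 cap [0.5742 0.1294 0.2531]
[-6.2e-03 -2.0e-04  1.0e+00]
```

Upright to within 0.4°. I'll back off from the post to above the cork, then re-measure.

Emit:
servo_tool --rows '[{"slide":[-0.008,-0.0005,0],"roll":0},{"slide":[-0.018,-0.0012,0],"roll":0},{"slide":[-0.03,-0.002,0],"roll":0},{"slide":[-0.038,-0.0025,0],"roll":0},{"slide":[-0.04,-0.0026,0],"roll":0}]'

```text
time_s: 10.25
eef_pos: [0.5378, 0.1263, 0.2319]
ee_rot: [0.104, 1.567, -0.103]
force: [0.2, -0.7, -3.5]
finger_gap: 0.0326
```

Emit:
servo_tool --rows '[{"slide":[0,0,0],"roll":0},{"slide":[0,0,-0.003],"roll":0},{"slide":[0,0,-0.006],"roll":0},{"slide":[0,0,-0.009],"roll":0},{"slide":[0,0,-0.01],"roll":0}]'

```text
time_s: 10.75
eef_pos: [0.5386, 0.1262, 0.2205]
ee_rot: [0.103, 1.569, -0.104]
force: [0.1, 0.1, -4.4]
finger_gap: 0.0328
```

```bash
python3 - <<'E'
from look import *
s=state(); shot("scene","8"); shot("side","8")
g=s["eef_pos"]+[0,0,.0187]
l=np.radians(2)
p=fitheld("8",np.r_[g-.1725*axis(l,-.132),l,-.132])
print(axis(p[3],p[4]).round(4)); state()
E
```

```text
t 10.75 tcp [0.5386 0.1262 0.2205] jaw 82.41 down [-0.001 -0.001 -1.   ] F [ 0.09  0.06 -4.4 ] T [ 0.03 -0.02  0.02] gap 0.0328 q [ 0.58  0.17 -0.27 -0.   -1.13 -2.29]
fit [0.5382 0.1263 0.0698] [ 1.38 -5.5 ] 2552 rms 0.0009 cap [0.534  0.1267 0.2423]
[-0.0241  0.0023  0.9997]
t 10.85 tcp [0.5387 0.1262 0.2208] jaw 82.42 down [-0.001 -0.    -1.   ] F [-0.22 -0.22 -3.28] T [-0.03  0.01  0.01] gap 0.0326 q [ 0.58  0.17 -0.27 -0.   -1.13 -2.29]
```

The lean is 1.4° and the base is at (0.538, 0.126), about 5 mm above the board. Now feeling down at 1 mm per row.

Emit:
servo_tool --rows '[{"slide":[0,0,-0.001],"roll":0},{"slide":[0,0,-0.002],"roll":0},{"slide":[0,0,-0.003],"roll":0},{"slide":[0,0,-0.004],"roll":0}]'

```text
time_s: 11.25
eef_pos: [0.5387, 0.1263, 0.2173]
ee_rot: [0.104, 1.568, -0.104]
force: [-1.4, -0.0, -2.2]
finger_gap: 0.0328
```

Emit:
servo_tool --rows '[{"slide":[0,0,-0.0005],"roll":0},{"slide":[0,0,-0.001],"roll":0}]'

```text
time_s: 11.45
eef_pos: [0.5387, 0.1263, 0.2163]
ee_rot: [0.104, 1.568, -0.104]
force: [0.7, 0.5, -2.9]
finger_gap: 0.0324
```

Emit:
servo_tool --rows '[{"slide":[0,0,-0.0005],"roll":0},{"slide":[0,0,-0.001],"roll":0}]'

```text
time_s: 11.65
eef_pos: [0.5389, 0.1263, 0.2155]
ee_rot: [0.104, 1.568, -0.104]
force: [-0.0, 0.2, -1.2]
finger_gap: 0.0324
```

Emit:
servo_tool --rows '[{"slide":[0,0,-0.0005],"roll":0},{"slide":[0,0,-0.001],"roll":0}]'

```text
time_s: 11.85
eef_pos: [0.5394, 0.1263, 0.2154]
ee_rot: [0.104, 1.567, -0.103]
force: [0.1, -1.2, 6.8]
finger_gap: 0.0325
```

Contact: the force rose by about 10 N with the TCP at 0.2154. A little more to seat it flat, then a check.

Emit:
servo_tool --rows '[{"slide":[0,0,-0.0005],"roll":0},{"slide":[0,0,-0.001],"roll":0},{"slide":[0,0,-0.001],"roll":0}]'

```text
time_s: 12.15
eef_pos: [0.5399, 0.1263, 0.2153]
ee_rot: [0.104, 1.565, -0.103]
force: [-1.4, -1.3, 9.6]
finger_gap: 0.0324
```

```bash
python3 - <<'E'
from look import *
s=state(); shot("scene","9"); shot("side","9")
g=s["eef_pos"]+[0,0,.0187]
l=np.radians(1)
p=fitheld("9",np.r_[g-.1725*axis(l,-.132),l,-.132])
print(axis(p[3],p[4]).round(4))
E
```

```text
t 12.15 tcp [0.5399 0.1263 0.2153] jaw 82.46 down [ 0.003  0.    -1.   ] F [-1.41 -1.27  9.62] T [-0.56  0.71  0.03] gap 0.0324 q [ 0.58  0.17 -0.28  0.   -1.11 -2.29]
fit [0.5383 0.1265 0.0646] [ 0.97 -5.35] 2505 rms 0.0009 cap [0.5354 0.1268 0.237 ]
[-0.0169  0.0016  0.9999]
```

The bottle is pressed at about 13 N with a 1° residual lean. I'll nudge the cap +x to square it.

Emit:
servo_tool --rows '[{"slide":[0.001,0,0],"roll":0},{"slide":[0.002,0,0],"roll":0},{"slide":[0.003,0,0],"roll":0},{"slide":[0.003,0,0],"roll":0}]'

```text
time_s: 12.65
eef_pos: [0.5425, 0.1263, 0.215]
ee_rot: [0.104, 1.566, -0.103]
force: [-1.9, -0.2, 7.9]
finger_gap: 0.0326
```

```bash
python3 - <<'E'
from look import *
s=state(); shot("scene","10"); shot("side","10")
g=s["eef_pos"]+[0,0,.0187]
l=np.radians(1)
p=fitheld("10",np.r_[g-.1725*axis(l,-.132),l,-.132])
print(axis(p[3],p[4]).round(4))
E
```

```text
t 12.65 tcp [0.5425 0.1263 0.215 ] jaw 82.45 down [ 0.002  0.    -1.   ] F [-1.86 -0.18  7.88] T [-0.19  1.16  0.03] gap 0.0326 q [ 0.58  0.18 -0.28  0.   -1.12 -2.28]
fit [0.5384 0.1265 0.0644] [  0.19 -20.27] 2486 rms 0.0009 cap [0.5379 0.1267 0.2369]
[-0.0032  0.0012  1.    ]
```

The lean is 0.2°, the base is 3 mm from the patch centre, and the bottle is resting on the board. I'll relieve some of the pressing force and then open.

Emit:
servo_tool --rows '[{"slide":[0,0,0.001],"roll":0},{"slide":[0,0,0.001],"roll":0}]'

```text
time_s: 12.95
eef_pos: [0.542, 0.1264, 0.215]
ee_rot: [0.104, 1.567, -0.103]
force: [-0.5, -0.1, 5.7]
finger_gap: 0.033
```

Emit:
servo_tool --rows '[{"slide":[0,0,0],"roll":0},{"slide":[0,0,0],"roll":0},{"slide":[0,0,0],"roll":0},{"slide":[0,0,0],"roll":0},{"slide":[0,0,0],"roll":0}]' --fingers -1

```text
time_s: 13.45
eef_pos: [0.5417, 0.1263, 0.2141]
ee_rot: [0.104, 1.568, -0.104]
force: [-1.0, -0.2, -0.2]
finger_gap: 0.0854
```

```bash
python3 - <<'E'
from look import *
s=state(); shot("scene","11"); shot("side","11")
l=np.radians(1)
p=fitheld("11",np.r_[.538,.1265,.0645,l,-.132])
print(axis(p[3],p[4]).round(4))
E
```

```text
t 13.45 tcp [0.5417 0.1263 0.2141] jaw 82.42 down [-0. -0. -1.] F [-1.02 -0.24 -0.15] T [ 0.05 -0.03  0.04] gap 0.0854 q [ 0.58  0.18 -0.28  0.   -1.12 -2.28]
fit [0.539  0.1262 0.0641] [  0.15 -50.06] 2482 rms 0.0009 cap [0.5387 0.1265 0.2366]
[-0.0016  0.002   1.    ]
```

It stands released at (0.539, 0.126). Retreating straight up.

Emit:
servo_tool --rows '[{"slide":[0,0,0.01],"roll":0},{"slide":[0,0,0.03],"roll":0},{"slide":[0,0,0.06],"roll":0},{"slide":[0,0,0.09],"roll":0},{"slide":[0,0,0.12],"roll":0}]'

```text
time_s: 14.05
eef_pos: [0.5417, 0.1261, 0.3364]
ee_rot: [0.104, 1.568, -0.104]
force: [0.3, 0.2, -0.3]
finger_gap: 0.0854
```

Emit:
servo_tool --rows '[{"slide":[0,0,0],"roll":0},{"slide":[0,0,0],"roll":0},{"slide":[0,0,0],"roll":0},{"slide":[0,0,0],"roll":0}]'

```text
time_s: 14.45
eef_pos: [0.5413, 0.1261, 0.3334]
ee_rot: [0.103, 1.57, -0.105]
force: [0.5, -0.4, -0.4]
finger_gap: 0.0854
```

```bash
python3 - <<'E'
from look import *
s=state(); shot("scene","12"); shot("side","12")
l=np.radians(1)
p=fitheld("12",np.r_[.538,.1265,.0645,l,-.132])
print(axis(p[3],p[4]).round(4))
cv2.imwrite("pics/both12.png",np.hstack([cv2.imread("pics/scene12.png")[60:330,80:440],cv2.imread("pics/side12.png")[60:330,100:400]]))
W0,W1=cloud(load("scene0")),cloud(load("scene12"))
for nm,(u0,u1,v0,v1) in dict(jar=(236,258,150,183),stat=(254,287,250,307),short=(168,195,193,256)).items():
    a=np.abs(load("scene0")["p"][v0:v1,u0:u1].astype(int)-load("scene12")["p"][v0:v1,u0:u1]).mean()
    dz=np.median(np.abs(W0[v0:v1,u0:u1]-W1[v0:v1,u0:u1]),axis=(0,1)); print(nm,"diff",a.round(1),dz.round(4))
E
```

```text
t 14.45 tcp [0.5413 0.1261 0.3334] jaw 82.42 down [-0.002 -0.001 -1.   ] F [ 0.49 -0.42 -0.4 ] T [0.01 0.01 0.02] gap 0.0854 q [ 0.58  0.11 -0.08 -0.   -1.38 -2.28]
fit [0.539  0.1264 0.0644] [ 0.07 48.43] 2506 rms 0.0009 cap [0.5388 0.1262 0.2369]
[-8.e-04 -9.e-04  1.e+00]
jar diff 2.9 [0.0012 0.0001 0.0011]
stat diff 3.1 [0.0006 0.0001 0.001 ]
short diff 3.0 [0.0008 0.0002 0.001 ]
```

View pics/both12.png

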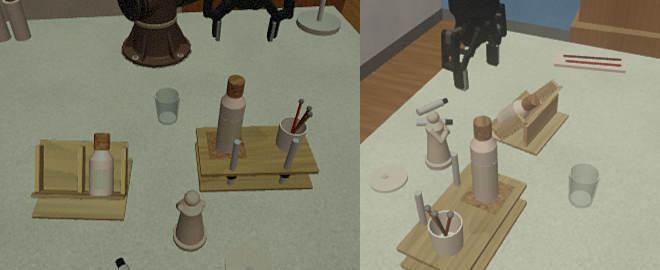

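The bottle stands upright on the cork (scene view, about (231,120)), the gripper is well clear, and the other objects haven't moved.

```bash
python3 -c "
from plant import ticket
print(ticket.hand_in())"
```

```text
the job is handed in; nothing more can be done
None
```

The tall bottle is standing upright, cap up and released, on the cork patch, and I handed the job in at about 14.6 s; no verdict is reported.

**What I did:** I gripped the bottle by its cap and lifted it straight out of the rack. It stayed at its 42° lean in the pads, and the tool can't tilt. So I turned it upright by pushing its lower rim gently against the fixed shelf post; the readings after each push were at most about 11 N. I then moved it over the cork and lowered it 0.5–1 mm at a time. It touched at a board height of about 64 mm. I squared it with a 3 mm nudge, opened the fingers and retreated upward.

**Last checks:**
- **Bottle:** it leans about 0.1°, and its base is about 4 mm from the measured patch centre. Its underside fits at 64 mm, level with the board. The highest force I read while setting it down was about 13 N.
- **Other objects:** the short bottle, statuette and water jar show only about 1 mm difference from the start, which is depth noise.
- **Gripper:** it is open, with its tips about 80 mm above the cap. The wrist force reads near zero.
- **Disagreements:** no final check failed. After I backed off the post, the bottle read 1.4° instead of 0.4°, which the touchdown and nudge corrected.

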